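Lock the engraving spindles into their tray

ROBOT

A 6-joint arm with a two-finger parallel gripper is mounted at the origin on the work surface. World frame = base frame: x ahead of the robot, y to its left, z up, the work surface at z = 0. Lengths are in m, angles in rad, forces in N, time in s.
With the tool pointing down it reaches from about 0.4 to 0.825 m from the base axis. Payload 7 kg.
Tool frame: the origin (TCP) lies midway between the tips of the shut fingers; the grasp point (between the pads) lies 19 mm behind it; z points along the fingers, y is the line along which they close (so a half turn about z gives the same grasp; the last joint's range is limited). The gripper opens to 85 mm and grips with 20 to 120 N. Pads are 22 mm wide; open, the fingers measure 114 mm over their backs; the gripper's body (76 mm by 85 mm) begins 54 mm behind the grasp point. The pads swing forward as they close: fully open they stand 13 mm farther back than shut.
Start: joints at [1.576, 0.359, 0.012, 0, -1.224, -0.288], TCP at [0.188, 0.648, 0.231] pointing down, gripper open.
Joint ranges: [-3.07, 3.07], [-1.43, 2.12], [-1.02, 1.25], [-3.03, 1.67], [-3.05, -0], [-3.03, 3.03]. Speed limits (rad/s): [2.39, 2.39, 3.01, 3.14, 3.14, 3.14].

INTERFACE

Orientations are given as a unit quaternion [w, x, y, z].
In Python, from plant import monitor, vision, ctrl, finder gives the robot as it stands.
- The arm moves only by the tool move_arm, never from a script. Its argument "targets" is a list of rows, each an object with "offset": the shift along the world's x, y, z in a scale on which 1.0 is 75 cm, a list of three; "turn": the turn, a rotation vector about the world's x, y, z in parts of the range, where 1.0 means 2 rad, a list of three; "fingers": the finger opening in mm, from 0 to 85.4. A call has 1 to 12 rows; each row is the pose to reach, as a shift and turn from the pose commanded when the call began; what a row does not reach only later rows make up. A row lasts 1/8 s, in which the tool goes at most 62.5 mm and 10.7 degrees, less where a joint would pass 70% of its speed; a pose out of reach is approached as far as the arm can. Shift and turn numbers lie between -1 and 1, and a call with a number outside is refused. A call with a gripper value outside its range is refused whole. The fingers move at their own pace and stop on an object; "squeeze" is the grip in N (left out, the last holds). Time passes only in rows, so rows that repeat a pose let the fingers close. It gives the time, the measured TCP pose, the force, the opening and the grip force at its end, in the units of the state.
- monitor.read_state(): the state, without advancing time (a new reading comes with each control period).
- vision.read_camera(name): name is "scene" or "top"; returns the picture (384x512x3 uint8, blue, green, red); there is no depth.
- vision.get_calibration(name): a dict with "fx", "fy", "cx", "cy" (pixels), "rvec" (rotation vector, rad) and "tvec" (3), from world to camera coordinates, as OpenCV has them. Camera axes: x right, y down, z forward; pixel columns grow to the right and rows downward; lengths in m; the calibration is good to about 2 mm. A picture is of the moment at which its call begins. get_calibration takes no time and is no camera call.
- ctrl.hand_in(): hands the job in; it is judged then, once.
Trained networks look in the newest picture that a camera, given by its name, has taken for a name from the list of things; names that differ only in an ending like _2 or _b are one class to them, and where a whole thing is asked for, a point or a joint stands for the part that bears it (a point fixed in the world has none). Each returns a list of dicts, best first, with "conf" (0 to 1); they miss things now and then, are a little off and sometimes report something else, mostly with a low value. They report only what shows in the picture. A call takes as long as a camera call.
- finder.recognise(label, camera): "bbox" ([centre column, centre row, width, height] in pixels, round what is visible of it).
- finder.silhouettes(label, camera): "pixels" (384x512 bool, what is visible of it) and "bbox" ([centre column, centre row, width, height] in pixels, round what is visible of it).
- finder.spot_point(label, camera): "xy" ([column, row] in pixels: a listed point, or the origin of a listed thing).
The state is a dict: "time_s": time; "q": joint angles; "joint_vel": joint speeds; "joint_efforts": joint torques, N m; "eef_pos": TCP position; "tool_rot": TCP orientation; "force": force on the tool from outside, world axes, zero at the start; "ft_torque": the same for the moment, N m; "width": finger opening in m; "gripper_force": force on a finger pad.
Only numpy, scipy, OpenCV 4.12 (cv2) and the standard library are available. Lean on these libraries where they do the work, as an engineer would, in place of code of your own. Each camera call takes 0.05 s, during which the arm holds its last target. There are 200 camera calls.

TASK

Lay the retaining bar across the two green saddle posts of the spindle tray, orange grip on top, lying flat in both saddles, with both ends sticking out past the posts; lower it, do not drop it. Then push the red lug of the keeper slide towards the bar until the spring detent clicks and the tongue lies home over the bar. Leave the tumbler, jar and oil bottle alone.

Things in the scene. Friction and masses are not known exactly. Their poses are not given: they have to be found in the camera images.
- tray: Fixed pine board 235 x 310 x 18 mm with two green saddle posts and, between them, three fixed steel spindles lying along x (tops 52 mm, wheels at the +x end up to 66 mm above the table). Origin: on the table, midway between the posts; z up, y from post to post, +x roughly away from the robot. Posts at y = +105 mm (the one with the keeper) and -105 mm. A seated bar's origin is at x 0, y 0, z 58 mm.
- saddle_keeper (a point): Middle of the saddle floor of the tray's +y post, 58 mm above the table; axes as the tray's. The saddle is open above and at both y ends: floor 34 mm wide (x), 24 mm long (y); the cheeks flare to 46 mm wide at 67 mm height. On its -x side stands the keeper's green guide block: tray x -131 to -35, y 83 to 127 mm, top 66 mm; at y 127 to 145 mm a dark housing with a brass nose, 72 mm high.
- saddle_plain (a point): The same point of the other saddle, in the tray's -y post; same shape, no keeper.
- bar: Loose dark grey anodised retaining bar, 30 (x) x 260 (y) x 10 (z) mm, with an orange grip block on the middle of its top: 22 (x) x 50 (y) mm, from 10 to 44 mm above the underside. About 0.2 to 0.45 kg. Origin: centre of the underside; y along the bar, z up through the grip. Starts flat on the table, grip up. The same either way round.
- keeper (a joint): Keeper slide, in m: 0 fully back (starts 0 to 0.010), grows towards the tray's +x. Friction under 1 N; from 0.038 a spring nose resists with up to about 9 N, crest at 0.047; from 0.049 the slide snaps home to its stop at 0.054 and stays. Its steel tongue, 28 mm wide, 70 to 77 mm above the table, tip at tray x = joint - 36 mm, passes 2 mm over a seated bar; home too early it bars the saddle.
- keeper_lug (a point): Point on the push face of the keeper's red lug: the face towards the tray's -x, 28 mm wide (y), 77 to 109 mm above the table; the point is mid-width, 96 mm up, at tray x = joint - 105 mm, y 105 mm. The lug is 14 mm thick (x). Free space behind the face above the guide block (66 mm). Moves with the keeper; axes as the tray's.
- tumbler: Cobalt blue tumbler, 72 mm wide, 100 mm high, standing on the table; origin at its foot. Bystander.
- jar: Grey grit jar with a black cap, 80 mm wide, 110 mm high; origin at its foot. Bystander.
- oil: Amber oil bottle with a white cap, 52 mm wide, 130 mm high; origin at its foot. Bystander.

How it is judged:
By the outcome, as a careful person would: the job done as asked, in the order asked, and still so for the second after the job is handed in, with the robot touching nothing.
It also fails if it takes over 51 s, if anything falls off the work surface, if the arm or the gripper's body presses on something with over 40 N, if the wrist force passes 120 N, or if a joint passes its speed limit or range.

## Working session

There is one attempt and no reset: what is moved stays moved. The work goes in short steps, Python scripts to look and compute and a tool call to move; the robot and the scene stay as the last step left them, time stands still between calls to the robot, and variables do not carry over. Pictures are saved under pics/ and viewed, at most 10 in all, crops included, and the job is handed in when it is done.

Besides the shell and the picture viewer there is one more tool, called after "Call:" as name([rows], argument=value, ...), one row to a line, values as JSON. move_arm: Moves the arm, as the interface text tells. Its arguments: {"type":"object","properties":{"targets":{"type":"array"},"squeeze":{"type":"number"}},"required":["targets"]}

```bash
mkdir -p pics
cat > h.py <<'E'
import numpy as np, cv2
from plant import monitor, vision, ctrl, finder
def cal(n):
    c=vision.get_calibration(n); K=np.array([[c['fx'],0,c['cx']],[0,c['fy'],c['cy']],[0,0,1.]])
    return K,np.array(c['rvec'],float),np.array(c['tvec'],float).ravel()
def ray(n,uv):
    K,r,t=cal(n); R=cv2.Rodrigues(r)[0]; d=R.T@np.linalg.inv(K)@np.array([uv[0],uv[1],1.]); return -R.T@t,d
def at_z(n,uv,z):
    o,d=ray(n,uv); return o+d*(z-o[2])/d[2]
def proj(n,P):
    K,r,t=cal(n); return cv2.projectPoints(np.array(P,float).reshape(-1,3),r,t,K,None)[0].reshape(-1,2)
E
python3 - <<'E'
from h import *
ims=[]
for n in('scene','top'):
    cv2.imwrite(f'pics/{n}0.png',vision.read_camera(n))
    print(n,'cam at',ray(n,(0,0))[0].round(3))
    for l,z in(('saddle_keeper',.058),('saddle_plain',.058),('keeper_lug',.096),('bar',0),('tray',0),('tumbler',0),('jar',0),('oil',0)):
        for p in finder.spot_point(l,n)[:2]: print(l,round(p['conf'],2),np.round(p['xy'],1),at_z(n,p['xy'],z).round(4))
s=monitor.read_state();print(s['time_s'],s['eef_pos'],s['tool_rot'],s['width'],s['force'])
E
```

```text
scene cam at [ 1.292 -0.487  1.337]
saddle_keeper 0.85 [305.1 162.4] [0.6118 0.2535 0.058 ]
saddle_plain 0.91 [265.6 190.8] [0.626  0.0445 0.058 ]
keeper_lug 0.62 [285.3 139.7] [0.496  0.2427 0.096 ]
bar 0.96 [195.7 224.4] [ 0.5594 -0.2355  0.    ]
tray 0.92 [284.4 182.3] [0.6083 0.1544 0.    ]
tray 0.68 [123.4 250.7] [ 0.4952 -0.5043  0.    ]
tumbler 0.68 [243.2 246.7] [ 0.7416 -0.1449  0.    ]
jar 0.59 [331.8 135.1] [0.5357 0.4786 0.    ]
jar 0.32 [194.2 221.3] [ 0.5446 -0.233   0.    ]
oil 0.81 [125.3 250.1] [ 0.4972 -0.4976  0.    ]
top cam at [0.357 0.016 1.381]
saddle_keeper 0.95 [195.9 199.3] [0.6032 0.239  0.058 ]
saddle_plain 0.9 [247.9 197.9] [0.61   0.0473 0.058 ]
saddle_plain 0.66 [193.  199.8] [0.6013 0.2496 0.058 ]
keeper_lug 0.68 [188.2 223.2] [0.51   0.2562 0.096 ]
bar 0.93 [318.5 216.7] [ 0.5503 -0.2216  0.    ]
tray 0.91 [218.7 201.1] [0.6077 0.1608 0.    ]
tray 0.7 [195.7 199.1] [0.6148 0.2496 0.    ]
tumbler 0.54 [298.6 163.6] [ 0.7601 -0.1489  0.    ]
jar 0.89 [134.4 219.8] [0.5328 0.4793 0.    ]
oil 0.73 [391.6 227.7] [ 0.5104 -0.498   0.    ]
0.9 [0.18838087 0.64816073 0.23132899] [-1.71930129e-05  9.90020117e-01 -1.40926110e-01  6.39245679e-06] 0.085618006753012 [0.84418799 0.30099167 0.54936366]
```

View pics/top0.png

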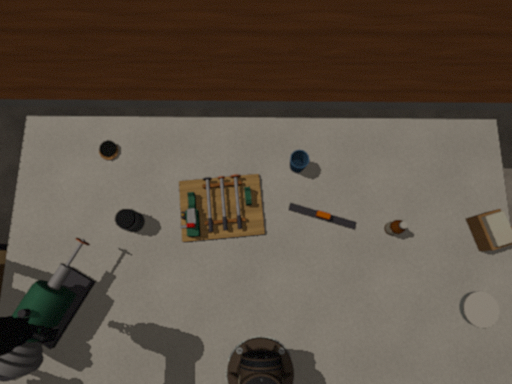

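View pics/scene0.png

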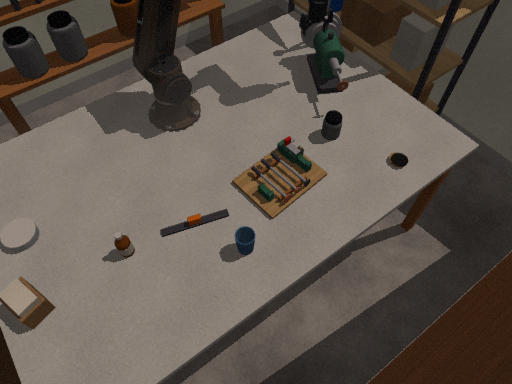

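The top view (3.6 mm/px) shows the tray at about (222,208), with the keeper post to the left at (193,215) and the plain post at (248,197). The bar runs from (290,205) to (355,226). The scene view agrees. Next I'll refine the positions.

Run:
```python
from h import *
a=vision.read_camera('top')[165:250,170:365]; b=vision.read_camera('scene')[125:265,150:340]
a=cv2.resize(a,None,fx=4,fy=4,interpolation=cv2.INTER_CUBIC)[:, :780]; b=cv2.resize(b,None,fx=4,fy=4,interpolation=cv2.INTER_CUBIC)
f=lambda im:np.clip(im.astype(float)*1.8,0,255).astype('uint8')
cv2.imwrite('pics/a1.png',f(a)); cv2.imwrite('pics/b1.png',f(b))
for n in('top','scene'):
    im=vision.read_camera(n); hsv=cv2.cvtColor(im,cv2.COLOR_BGR2HSV)
    for l,z in(('bar',.008),('tray',.018)):
        m=finder.silhouettes(l,n)
        if not m: print(n,l,'none');continue
        p=m[0]['pixels'].astype('uint8'); c=max(cv2.findContours(p,0,1)[0],key=cv2.contourArea)
        bx=cv2.boxPoints(cv2.minAreaRect(c)); print(n,l,m[0]['conf'],p.sum(),[at_z(n,q,z).round(3)[:2].tolist() for q in bx])
        if l=='bar':
            ys,xs=np.nonzero(p); G=np.array([at_z(n,q,.006)[:2] for q in zip(xs,ys)]); mu=G.mean(0); v=np.linalg.svd(G-mu)[2][0]; print('  pca',mu.round(4),np.degrees(np.arctan2(v[1],v[0])).round(2),np.ptp((G-mu)@v))
            o=(hsv[...,0]<18)&(hsv[...,1]>180)&(hsv[...,2]>100)&(cv2.dilate(p,np.ones((9,9)))>0); ys,xs=np.nonzero(o); q=(xs.mean(),ys.mean()); print('  orange',q,o.sum(),at_z(n,q,.040).round(4))
    for lab in('saddle_keeper','saddle_plain','keeper_lug','bar'):
        print(lab,[(round(p['conf'],2),np.round(p['xy'],1).tolist()) for p in finder.spot_point(lab,n)[:2]])
```

```text
top bar 0.56 540 [[0.574, -0.103], [0.606, -0.113], [0.533, -0.361], [0.502, -0.35]]
  pca [ 0.5527 -0.2325] 73.66 0.25803840203349215
  orange (np.float64(323.02941176470586), np.float64(214.38235294117646)) 68 [ 0.5535 -0.2317  0.04  ]
top tray 0.91 4985 [[0.686, 0.327], [0.718, 0.01], [0.478, -0.013], [0.448, 0.293]]
saddle_keeper [(0.94, [192.7, 199.4])]
saddle_plain [(0.67, [246.9, 198.0])]
keeper_lug [(0.46, [188.9, 225.2])]
bar [(0.63, [320.0, 216.2])]
scene bar none
scene tray 0.59 3864 [[0.485, -0.017], [0.428, 0.342], [0.689, 0.307], [0.723, -0.024]]
saddle_keeper [(0.67, [302.7, 161.6])]
saddle_plain [(0.76, [265.2, 189.4]), (0.21, [284.4, 142.2])]
keeper_lug [(0.57, [284.4, 141.5])]
bar [(0.69, [195.7, 221.3])]
```

View pics/a1.png

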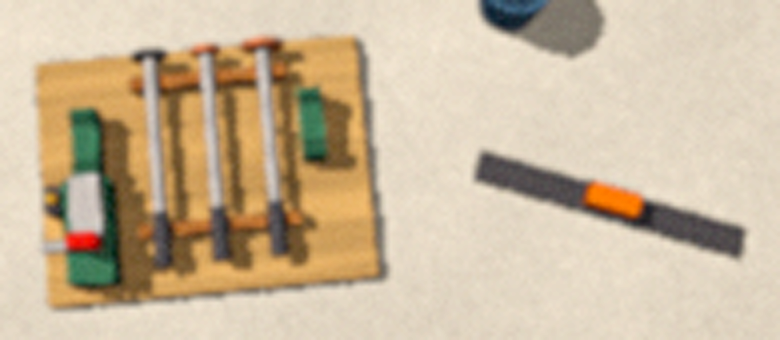

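View pics/b1.png

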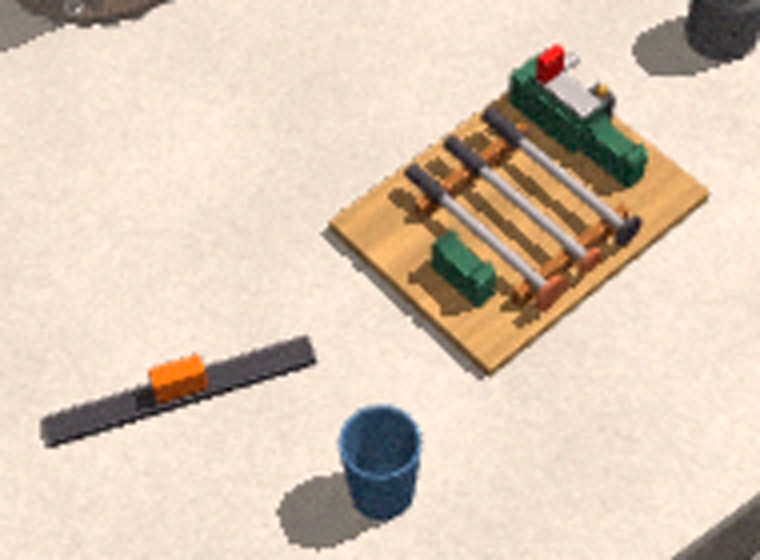

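The crops give me the board corners, the plain post, the red lug well back at about (192,225) px, and a clear bar. Now I'll fit the tray pose.

```bash
cat > fit.py <<'E'
from h import *
from scipy.optimize import least_squares
def cen(n,lo,hi,roi):
    im=vision.read_camera(n); h=cv2.cvtColor(im,cv2.COLOR_BGR2HSV); m=cv2.inRange(h,lo,hi); k=np.zeros_like(m); x0,y0,x1,y1=roi; k[y0:y1,x0:x1]=m[y0:y1,x0:x1]
    M=cv2.moments(k,True); return np.array([M['m10']/M['m00'],M['m01']/M['m00'],np.sqrt(M['m00'])]),cv2.boundingRect(k)
def hullc(n,P):
    c=cv2.convexHull(proj(n,P).astype('f4')); M=cv2.moments(c); return np.array([M['m10']/M['m00'],M['m01']/M['m00'],np.sqrt(M['m00'])])
def box(x0,x1,y0,y1,z0,z1): return np.array([[x,y,z] for x in(x0,x1) for y in(y0,y1) for z in(z0,z1)])
def T(p,P):
    c,s=np.cos(p[2]),np.sin(p[2]); return P@np.array([[c,s,0],[-s,c,0],[0,0,1]])+[p[0],p[1],0]
E
python3 - <<'E'
from fit import *
sc=lambda q,o:(np.array(q)+.5)/4-.5+o
A=[sc(q,(170,165)) for q in((37,63),(358,38),(383,278),(50,307))]
B=[sc(q,(150,125)) for q in((330,226),(489,371),(708,190))]
print('top corners',[at_z('top',q,.018).round(4)[:2].tolist() for q in A]); print('scene',[at_z('scene',q,.018).round(4)[:2].tolist() for q in B])
G=((60,90,20),(90,255,255))
gt,bt=cen('top',*G,(242,184,256,208)); gs,bs=cen('scene',*G,(255,180,276,203)); print(gt,bt,gs,bs)
O=((0,180,80),(18,255,255))
ot,_=cen('top',*O,(312,205,338,222)); os_,_=cen('scene',*O,(180,208,206,228)); print(ot,os_)
def res(p,cams=('top','scene')):
    r=[]
    bc=lambda x,y:[p[3]+x*.1175,y*.155,.018]
    if 'top' in cams:
        r+=list((proj('top',T(p,np.array([bc(1,1),bc(1,-1),bc(-1,-1),bc(-1,1)])))-A).ravel())
        r+=list((hullc('top',T(p,box(-p[4],p[4],-.117,-.093,.018,.067)))-gt))
    if 'scene' in cams:
        r+=list((proj('scene',T(p,np.array([bc(-1,-1),bc(1,-1),bc(1,1)])))-B).ravel())
        r+=list((hullc('scene',T(p,box(-p[4],p[4],-.117,-.093,.018,.067)))-gs))
    return np.array(r)
for c in(('top',),('scene',),('top','scene')):
    s=least_squares(res,[.6,.15,.06,-.02,.03],args=(c,)); print(c,s.x.round(4),np.round(s.fun,1))
p=s.x
for n in('top','scene'):
    print(n,'pred sk,sp,lug0', proj(n,T(p,np.array([[0,.105,.058],[0,-.105,.058],[-.105,.105,.096]]))).round(1).tolist())
def rb(b,cams):
    r=[]
    for n,o in(('top',ot),('scene',os_)):
        if n in cams: r+=list((hullc(n,T([b[0],b[1],np.radians(-16.3)],box(-.011,.011,-.025,.025,.010,.044)))-o)[:2])
    return np.array(r)
for c in(('top',),('scene',),('top','scene')):
    s=least_squares(rb,[.55,-.23],args=(c,)); print('bar',c,s.x.round(4),s.fun.round(1))
# bar dark mask in scene: angle
im=vision.read_camera('scene'); print('bar ends scene z=.01',[at_z('scene',sc(q,(150,125)),.01).round(4).tolist()[:2] for q in((40,420),(308,337),(316,356),(47,440))])
# red lug
R=((0,150,80),(8,255,255))
rt,_=cen('top',*R,(180,215,200,232)); rs,_=cen('scene',*R,(278,130,296,148)); print('red',rt,rs)
for n,m in(('top',rt),('scene',rs)):
    s=least_squares(lambda j:(hullc(n,T(p,box(j[0]-.105,j[0]-.091,.091,.119,.077,.109)))-m)[:2],[.005]); print('joint',n,s.x,s.fun.round(2))
E
```

```text
top corners [[0.6841, 0.3142], [0.7114, 0.0061], [0.4807, -0.0186], [0.4515, 0.2902]]
scene [[0.4883, -0.018], [0.7147, 0.0073], [0.6803, 0.3139]]
[247.79166667 195.875        8.48528137] (245, 188, 6, 17) [265.59310345 191.93103448  12.04159458] (258, 184, 16, 18)
[322.84       214.56         8.66025404] [193.76056338 217.84507042   8.42614977]
('top',) [ 0.6111  0.1511  0.0957 -0.0293  0.0156] [ 0.1 -0.   0.2 -0.6 -0.4  0.3 -0.3  0.4  0.4 -0.2 -0.1]
('scene',) [ 0.6082  0.1503  0.1156 -0.0258  0.033 ] [-1.1 -0.5  0.3  0.5  0.4  0.1 -0.6 -0.1  2.3]
('top', 'scene') [ 0.6094  0.1514  0.1035 -0.0272  0.0202] [-0.2  0.2 -0.1 -1.  -0.2 -0.2 -0.1  0.5  0.3  0.   0.8 -0.9 -1.1 -0.1
  0.2  0.7  0.4 -0.4 -0.3 -0.3]
top pred sk,sp,lug0 [[191.3, 200.5], [248.0, 195.2], [191.2, 227.7]]
scene pred sk,sp,lug0 [[303.4, 160.0], [265.2, 189.5], [285.4, 139.2]]
bar ('top',) [ 0.5543 -0.233 ] [-0.   0.1]
bar ('scene',) [ 0.5482 -0.2324] [0.2 0.5]
bar ('top', 'scene') [ 0.5507 -0.2325] [-0.1  1.   0.5  0.9]
bar ends scene z=.01 [[0.5035, -0.3571], [0.578, -0.106], [0.6, -0.1118], [0.5258, -0.362]]
red [189.75       224.53571429   5.29150262] [287.89473684 138.36842105   4.35889894]
joint top [0.00500008] [ 1.33 -0.13]
joint scene [0.005] [-0.39  2.92]
```

Run:
```python
from fit import *
# use subpixel float64 centroid
def hullc(n,P):
    q=proj(n,P); i=cv2.convexHull(q.astype('f4'),returnPoints=False).ravel(); q=q[i]; x,y=q.T; X,Y=np.roll(x,-1),np.roll(y,-1); a=x*Y-X*y
    return np.array([((x+X)*a).sum(),((y+Y)*a).sum()])/(3*a.sum())
sc=lambda q,o:(np.array(q)+.5)/4-.5+o
A=[sc(q,(170,165)) for q in((37,63),(358,38),(383,278),(50,307))]
B=[sc(q,(150,125)) for q in((330,226),(489,371),(708,190))]
G=((60,70,15),(95,255,255))
gt,bt=cen('top',*G,(240,180,258,210)); gs,bs=cen('scene',*G,(250,176,278,205)); print(gt,bt,gs,bs)
kt,bk=cen('top',*G,(180,185,204,242)); print('kgreen',kt,bk)
h=.03
def res(p,cams):
    r=[]
    bc=lambda x,y:[p[3]+x*.1175,y*.155,.018]; post=box(-h,h,-.117,-.093,.018,.067)
    if 'top' in cams: r+=list((proj('top',T(p,np.array([bc(1,1),bc(1,-1),bc(-1,-1),bc(-1,1)])))-A).ravel())+list(hullc('top',T(p,post))-gt[:2])
    if 'scene' in cams: r+=list((proj('scene',T(p,np.array([bc(-1,-1),bc(1,-1),bc(1,1)])))-B).ravel())+list(hullc('scene',T(p,post))-gs[:2])
    return np.array(r)
for h in(.026,.031):
  for c in(('top',),('scene',),('top','scene')):
    s=least_squares(res,[.6,.15,.1,-.02],args=(c,)); print(h,c,s.x.round(4),np.round(s.fun,1))
p=s.x
for n in('top','scene'):
    q=proj(n,T(p,box(-h,h,-.117,-.093,.018,.067))); print(n,'post ext',q.min(0).round(1),q.max(0).round(1))
    print(n,'pred sk,sp,lug0', proj(n,T(p,np.array([[0,.105,.058],[0,-.105,.058],[-.105,.105,.096]]))).round(1).tolist())
O=((0,180,80),(18,255,255))
ot,_=cen('top',*O,(312,205,338,222)); os_,_=cen('scene',*O,(180,208,206,228))
R=((0,150,80),(8,255,255))
rt,_=cen('top',*R,(180,215,200,232)); rs,_=cen('scene',*R,(278,130,296,148))
for n,o,m in(('top',ot,rt),('scene',os_,rs)):
    s=least_squares(lambda b:hullc(n,T([b[0],b[1],np.radians(-16.3)],box(-.011,.011,-.025,.025,.010,.044)))-o[:2],[.55,-.23]); print('bar',n,s.x.round(4),s.fun.round(2))
    s=least_squares(lambda j:hullc(n,T(p,box(j[0]-.105,j[0]-.091,.091,.119,.077,.109)))-m[:2],[.005]); print('joint',n,s.x,s.fun.round(2))
```

```text
[247.6025641  195.76923077   8.83176087] (245, 188, 6, 17) [265.44155844 191.77272727  12.40967365] (258, 183, 16, 19)
kgreen [192.74208145 216.71945701  14.86606875] (185, 193, 15, 43)
0.026 ('top',) [ 0.6107  0.1513  0.0969 -0.0289] [ 0.   0.   0.2 -0.6 -0.4  0.2 -0.3  0.4  0.5 -0. ]
0.026 ('scene',) [ 0.6093  0.1513  0.1161 -0.027 ] [-0.9 -0.6  0.5  0.4  0.5 -0.1 -0.1  0.1]
0.026 ('top', 'scene') [ 0.6103  0.1515  0.1035 -0.028 ] [-0.2  0.2 -0.1 -1.  -0.2 -0.2 -0.1  0.5  0.5 -0.1 -0.9 -1.1 -0.1  0.2
  0.7  0.4 -0.1  0. ]
0.031 ('top',) [ 0.6107  0.1513  0.0969 -0.0288] [ 0.   0.   0.2 -0.6 -0.4  0.2 -0.3  0.4  0.5 -0. ]
0.031 ('scene',) [ 0.6092  0.1513  0.1161 -0.0269] [-0.9 -0.6  0.5  0.4  0.5 -0.1 -0.1  0.1]
0.031 ('top', 'scene') [ 0.6102  0.1515  0.1035 -0.028 ] [-0.2  0.2 -0.1 -1.  -0.2 -0.2 -0.1  0.5  0.5 -0.1 -0.9 -1.1 -0.1  0.2
  0.7  0.4 -0.1  0. ]
top post ext [244. 186.] [252.1 205.3]
top pred sk,sp,lug0 [[191.3, 200.3], [248.0, 195.0], [191.2, 227.5]]
scene post ext [257.5 181.6] [273.3 202.1]
scene pred sk,sp,lug0 [[303.5, 160.1], [265.3, 189.6], [285.6, 139.3]]
bar top [ 0.5545 -0.2332] [0. 0.]
joint top [0.0041037] [ 1.18 -0.07]
bar scene [ 0.5463 -0.2312] [0. 0.]
joint scene [-0.00368125] [-1.59  2.01]
```

Fits:
- **Tray:** about (0.610, 0.1515), yaw 0.1035 rad (5.9°).
- **Bar:** about (0.553, −0.2325), yaw −16.3°.

Moving over the bar now. The tool needs to turn −90.1°.

The rows are not in the units I measure in: shifts go in shares of 75 cm and turns go in shares of 2 rad. I convert before sending: -625 mm is -0.8333, -566 mm is -0.7547, -1.2 rad is -0.6.

Call:
move_arm([
  {"offset": [0.0533,-0.0667,0],"turn": [0,0,-0.05],"fingers": 85},
  {"offset": [0.1067,-0.1307,0],"turn": [0,0,-0.1],"fingers": 85},
  {"offset": [0.1573,-0.1947,0],"turn": [0,0,-0.15],"fingers": 85},
  {"offset": [0.2067,-0.26,0],"turn": [0,0,-0.2],"fingers": 85},
  {"offset": [0.2533,-0.3267,0],"turn": [0,0,-0.25],"fingers": 85},
  {"offset": [0.3,-0.3933,0],"turn": [0,0,-0.3],"fingers": 85},
  {"offset": [0.34,-0.46,0],"turn": [0,0,-0.35],"fingers": 85},
  {"offset": [0.38,-0.5307,0],"turn": [0,0,-0.4],"fingers": 85},
  {"offset": [0.4133,-0.6027,0],"turn": [0,0,-0.45],"fingers": 85},
  {"offset": [0.44,-0.6773,0],"turn": [0,0,-0.5],"fingers": 85},
  {"offset": [0.46,-0.7547,0],"turn": [0,0,-0.55],"fingers": 85},
  {"offset": [0.4733,-0.8333,0],"turn": [0,0,-0.6],"fingers": 85},
], squeeze=40)

```text
time_s: 3.9
eef_pos: [0.5438, 0.0213, 0.2315]
tool_rot: [-0.0, 0.736, -0.676, 0.0]
force: [0.2, 0.6, -0.2]
width: 0.0848
gripper_force: 0.0
```

In the tool's units: -256 mm is -0.3413, -215 mm is -0.2867, -0.372 rad is -0.186.

Call:
move_arm([
  {"offset": [0.0027,-0.0667,0],"turn": [0,0,-0.05],"fingers": 85},
  {"offset": [0.0053,-0.14,0],"turn": [0,0,-0.1],"fingers": 85},
  {"offset": [0.008,-0.2133,-0.0267],"turn": [0,0,-0.15],"fingers": 85},
  {"offset": [0.0107,-0.2867,-0.0667],"turn": [0,0,-0.186],"fingers": 85},
  {"offset": [0.0127,-0.3413,-0.1067],"turn": [0,0,-0.186],"fingers": 85},
  {"offset": [0.0127,-0.3413,-0.16],"turn": [0,0,-0.186],"fingers": 85},
  {"offset": [0.0127,-0.3413,-0.1867],"turn": [0,0,-0.186],"fingers": 85},
  {"offset": [0.0127,-0.3413,-0.1867],"turn": [0,0,-0.186],"fingers": 85},
])

```text
time_s: 4.9
eef_pos: [0.5517, -0.2329, 0.0897]
tool_rot: [-0.001, -0.6, 0.8, 0.001]
force: [0.5, -0.4, -0.0]
width: 0.0851
gripper_force: 0.0
```

Run:
```python
from h import *
s=monitor.read_state(); print(s['time_s'],s['eef_pos'],s['tool_rot'],s['q'])
b=vision.read_camera('scene')[170:270,130:270]
cv2.imwrite('pics/c1.png',np.clip(cv2.resize(b,None,fx=4,fy=4,interpolation=cv2.INTER_CUBIC)*1.6,0,255))
```

```text
4.9 [ 0.55171199 -0.23289624  0.08970973] [-0.00125395 -0.59971951  0.80020842  0.00119351] [-7.35176538e-02  3.63036802e-01 -3.35535295e-01 -1.98478908e-04
 -8.75683161e-01 -2.10847954e-01][ WARN:0@3.458] global loadsave.cpp:1063 imwrite_ Unsupported depth image for selected encoder is fallbacked to CV_8U.
```

View pics/c1.png

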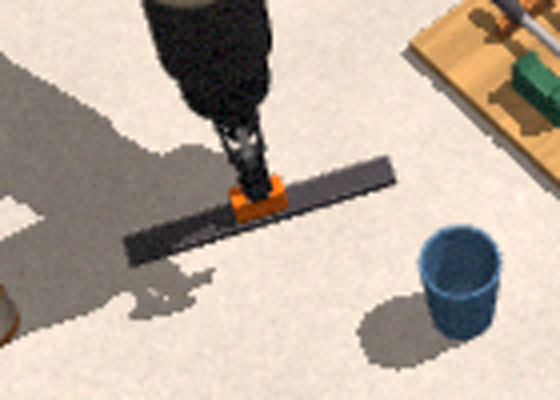

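The gripper sits over the orange grip at about (258,195) in the crop, and the line of the bar matches. Next: descend and grasp.

In the tool's units: -78 mm is -0.104, -60 mm is -0.08.

Call:
move_arm([
  {"offset": [0.0007,0,-0.04],"turn": [0,0,0],"fingers": 85},
  {"offset": [0.0007,0,-0.08],"turn": [0,0,0],"fingers": 85},
  {"offset": [0.0007,0,-0.104],"turn": [0,0,0],"fingers": 85},
  {"offset": [0.0007,0,-0.104],"turn": [0,0,0],"fingers": 60},
  {"offset": [0.0007,0,-0.104],"turn": [0,0,0],"fingers": 40},
  {"offset": [0.0007,0,-0.104],"turn": [0,0,0],"fingers": 20},
  {"offset": [0.0007,0,-0.104],"turn": [0,0,0],"fingers": 10},
  {"offset": [0.0007,0,-0.104],"turn": [0,0,0],"fingers": 10},
  {"offset": [0.0007,0,-0.104],"turn": [0,0,0],"fingers": 10},
  {"offset": [0.0007,0,-0.104],"turn": [0,0,0],"fingers": 10},
], squeeze=50)

```text
time_s: 6.2
eef_pos: [0.5541, -0.2329, 0.0146]
tool_rot: [0.001, -0.6, 0.8, -0.001]
force: [-1.4, 1.7, 5.1]
width: 0.0211
gripper_force: 50.4
```

In the tool's units: 384 mm is 0.512, 150 mm is 0.2, 0.388 rad is 0.194.

Call:
move_arm([
  {"offset": [0,0,0.0267],"turn": [0,0,0],"fingers": 10},
  {"offset": [0,0,0.08],"turn": [0,0,0],"fingers": 10},
  {"offset": [0,0,0.14],"turn": [0,0,0],"fingers": 10},
  {"offset": [0.004,0.0267,0.1867],"turn": [0,0,0.015],"fingers": 10},
  {"offset": [0.0107,0.08,0.2],"turn": [0,0,0.04],"fingers": 10},
  {"offset": [0.0213,0.1467,0.2],"turn": [0,0,0.065],"fingers": 10},
  {"offset": [0.0307,0.2133,0.2],"turn": [0,0,0.09],"fingers": 10},
  {"offset": [0.04,0.28,0.2],"turn": [0,0,0.115],"fingers": 10},
  {"offset": [0.0493,0.3467,0.2],"turn": [0,0,0.14],"fingers": 10},
  {"offset": [0.06,0.4133,0.2],"turn": [0,0,0.165],"fingers": 10},
  {"offset": [0.0707,0.4733,0.2],"turn": [0,0,0.185],"fingers": 10},
  {"offset": [0.076,0.512,0.2],"turn": [0,0,0.194],"fingers": 10},
], squeeze=60)

```text
time_s: 7.7
eef_pos: [0.61, 0.1533, 0.163]
tool_rot: [0.0, 0.744, -0.669, -0.0]
force: [-0.0, -0.1, -3.7]
width: 0.0213
gripper_force: 59.7
```

In the tool's units: -60 mm is -0.08, -50 mm is -0.0667.

Call:
move_arm([
  {"offset": [0,0,-0.0333],"turn": [0,0,0],"fingers": 10},
  {"offset": [0,0,-0.0667],"turn": [0,0,0],"fingers": 10},
  {"offset": [0,0,-0.08],"turn": [0,0,0],"fingers": 10},
  {"offset": [0,0,-0.08],"turn": [0,0,0],"fingers": 10},
])

```text
time_s: 8.2
eef_pos: [0.6099, 0.1508, 0.1028]
tool_rot: [0.001, 0.743, -0.669, -0.0]
force: [0.9, 0.4, -3.2]
width: 0.0214
gripper_force: 59.5
```

Run:
```python
from h import *
s=monitor.read_state(); print(s['time_s'],s['eef_pos'],s['tool_rot'],s['force'],s['ft_torque'])
b=vision.read_camera('scene')[115:225,210:350]; a=vision.read_camera('top')[165:260,170:290]
f=lambda im:np.clip(cv2.resize(im,None,fx=4,fy=4,interpolation=cv2.INTER_CUBIC).astype(float)*1.8,0,255).astype('uint8')
A,B=f(a),f(b); H=max(A.shape[0],B.shape[0]); A=cv2.copyMakeBorder(A,0,H-A.shape[0],0,0,0);B=cv2.copyMakeBorder(B,0,H-B.shape[0],0,0,0)
cv2.imwrite('pics/d1.png',cv2.resize(np.hstack([B,A]),None,fx=.76,fy=.76))
```

```text
8.2 [0.6099436  0.15080309 0.10282402] [ 7.35926187e-04  7.42830702e-01 -6.69478862e-01 -2.45686268e-04] [ 0.9404126   0.39452718 -3.24673295] [-0.01397099 -0.01291958 -0.02156338]
```

View pics/d1.png

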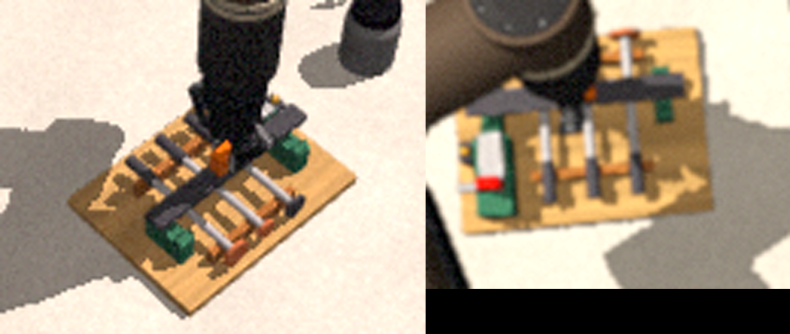

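The scene view shows the bar above both posts and level. I'll check its ends against the prediction.

Run:
```python
from fit import *
p=[.6102,.1515,.1035]; z=.099
for n in('scene','top'):
    print(n,proj(n,T(p,np.array([[-.015,-.13,z],[.015,-.13,z],[-.015,.13,z],[.015,.13,z]]))).round(1).tolist())
    im=vision.read_camera(n); x0,y0=(250,170) if n=='scene' else (225,180)
    print(cv2.cvtColor(im,cv2.COLOR_BGR2GRAY)[y0:y0+(28 if n=='scene' else 22),x0:x0+(36)])if 0 else None
    for m in finder.silhouettes('bar',n)[:1]:
        q=m['pixels'].astype('uint8'); c=np.vstack(cv2.findContours(q,0,1)[0]); print(m['conf'],q.sum(),m['bbox'],cv2.approxPolyDP(cv2.convexHull(c),1.5,True).reshape(-1,2).tolist())
```

```text
scene [[257.9, 184.8], [263.4, 189.7], [306.1, 148.2], [311.7, 152.5]]
0.56 341 [285.2, 171.6, 51.8, 44.4] [[309, 152], [264, 189], [258, 186], [281, 163], [305, 150]]
top [[255.1, 196.2], [254.3, 188.0], [182.5, 203.0], [182.1, 194.8]]
0.83 524 [216.9, 196.2, 75.6, 17.7] [[254, 190], [253, 197], [187, 204], [182, 202], [183, 198], [193, 193], [246, 188]]
```

The ends match within about 1 px. Now lower gently.

Call:
move_arm([
  {"offset": [0,0,-0.0107],"turn": [0,0,0],"fingers": 10},
  {"offset": [0,0,-0.0213],"turn": [0,0,0],"fingers": 10},
  {"offset": [0,0,-0.028],"turn": [0,0,0],"fingers": 10},
  {"offset": [0,0,-0.032],"turn": [0,0,0],"fingers": 10},
  {"offset": [0,0,-0.032],"turn": [0,0,0],"fingers": 10},
])

```text
time_s: 9.12
eef_pos: [0.6103, 0.1511, 0.0789]
tool_rot: [0.0, 0.743, -0.669, -0.0]
force: [0.3, -0.5, -3.9]
width: 0.0214
gripper_force: 59.6
```

In the tool's units: -5 mm is -0.0067, -4 mm is -0.0053.

Call:
move_arm([
  {"offset": [0,0,-0.0027],"turn": [0,0,0],"fingers": 10},
  {"offset": [0,0,-0.0053],"turn": [0,0,0],"fingers": 10},
  {"offset": [0,0,-0.0067],"turn": [0,0,0],"fingers": 10},
  {"offset": [0,0,-0.0067],"turn": [0,0,0],"fingers": 10},
])

```text
time_s: 9.62
eef_pos: [0.6103, 0.1511, 0.0743]
tool_rot: [0.0, 0.743, -0.669, -0.0]
force: [-0.1, 0.2, -3.7]
width: 0.0209
gripper_force: 59.6
```

In the tool's units: -1.5 mm is -0.002, -1 mm is -0.0013.

Call:
move_arm([
  {"offset": [0,0,-0.0013],"turn": [0,0,0],"fingers": 10},
  {"offset": [0,0,-0.002],"turn": [0,0,0],"fingers": 10},
  {"offset": [0,0,-0.002],"turn": [0,0,0],"fingers": 10},
])

```text
time_s: 10.0
eef_pos: [0.6104, 0.1512, 0.0728]
tool_rot: [0.0, 0.743, -0.669, 0.0]
force: [0.1, -0.4, -3.4]
width: 0.0211
gripper_force: 59.9
```

In the tool's units: -1 mm is -0.0013, -0.7 mm is -0.0009.

Call:
move_arm([
  {"offset": [0,0,-0.0009],"turn": [0,0,0],"fingers": 10},
  {"offset": [0,0,-0.0013],"turn": [0,0,0],"fingers": 10},
  {"offset": [0,0,-0.0013],"turn": [0,0,0],"fingers": 10},
])

```text
time_s: 10.38
eef_pos: [0.6104, 0.1512, 0.0727]
tool_rot: [-0.0, 0.743, -0.669, 0.0]
force: [-3.8, -0.1, 6.0]
width: 0.0215
gripper_force: 61.0
```

Contact is at z 0.0727, which puts the bar's underside at 0.058, so it's seated. Release and rise.

In the tool's units: -150 mm is -0.2, 130 mm is 0.1733.

Call:
move_arm([
  {"offset": [0,0,-0.0013],"turn": [0,0,0],"fingers": 30},
  {"offset": [0,0,-0.0013],"turn": [0,0,0],"fingers": 45},
  {"offset": [0,0,-0.0013],"turn": [0,0,0],"fingers": 60},
  {"offset": [0,0,-0.0013],"turn": [0,0,0],"fingers": 60},
  {"offset": [0,0,0.0267],"turn": [0,0,0],"fingers": 60},
  {"offset": [0,0,0.08],"turn": [0,0,0],"fingers": 60},
  {"offset": [-0.04,0,0.1467],"turn": [0,0,0],"fingers": 40},
  {"offset": [-0.12,0,0.1733],"turn": [0,0,0],"fingers": 20},
  {"offset": [-0.2,0,0.1733],"turn": [0,0,0],"fingers": 0},
  {"offset": [-0.2,0,0.1733],"turn": [0,0,0],"fingers": 0},
  {"offset": [-0.2,0,0.1733],"turn": [0,0,0],"fingers": 0},
])

```text
time_s: 11.75
eef_pos: [0.4607, 0.1516, 0.2025]
tool_rot: [-0.001, 0.743, -0.669, 0.0]
force: [0.4, 0.2, 0.9]
width: -0.0003
gripper_force: 0.0
```

Run:
```python
from fit import *
p=[.6102,.1515,.1035]; z=.068
for n in('scene','top'):
    im=vision.read_camera(n)
    print(n,proj(n,T(p,np.array([[-.015,-.13,z],[.015,-.13,z],[-.015,.13,z],[.015,.13,z]]))).round(1).tolist())
    for m in finder.silhouettes('bar',n)[:1]:
        q=m['pixels'].astype('uint8'); c=np.vstack(cv2.findContours(q,0,1)[0]); print(m['conf'],q.sum(),m['bbox'],cv2.approxPolyDP(cv2.convexHull(c),1.5,True).reshape(-1,2).tolist())
    print([(m['conf'],m['xy']) for m in finder.spot_point('keeper_lug',n)[:1]], proj(n,T(p,np.array([[-.100,.105,.096]]))).round(1))
    b=im[115:225,210:350] if n=='scene' else im[165:260,170:290]
    f=np.clip(cv2.resize(b,None,fx=5,fy=5,interpolation=cv2.INTER_CUBIC).astype(float)*1.8,0,255).astype('uint8'); cv2.imwrite(f'pics/e_{n}.png',f)
```

```text
scene [[257.9, 189.4], [263.3, 194.3], [305.4, 153.1], [310.9, 157.4]]
0.84 538 [286.8, 174.6, 50.9, 43.6] [[309, 157], [308, 160], [269, 191], [262, 194], [258, 190], [286, 164], [304, 154]]
[(0.45, [287.3, 141.0])] [[286.5 140. ]]
top [[255.1, 197.8], [254.3, 189.8], [184.2, 204.5], [183.7, 196.4]]
0.61 416 [228.5, 195.6, 54.2, 14.6] [[254, 192], [254, 198], [211, 202], [205, 197], [205, 195], [215, 193]]
[] [[191.1 226.1]]
```

View pics/e_scene.png

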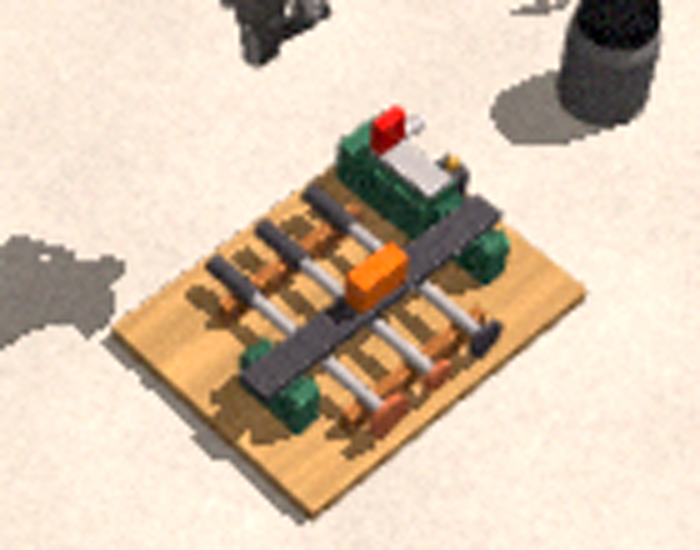

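The bar is seated square, with its ends at about (258,190) and (309,157) px as predicted, and the lug is still back. Moving the shut fingers behind the lug.

In the tool's units: -117 mm is -0.156, -110 mm is -0.1467.

Call:
move_arm([
  {"offset": [-0.008,0.06,0],"turn": [0,0,0],"fingers": 0},
  {"offset": [-0.0133,0.1187,0],"turn": [0,0,0],"fingers": 0},
  {"offset": [-0.0133,0.1187,-0.0533],"turn": [0,0,0],"fingers": 0},
  {"offset": [-0.0133,0.1187,-0.1067],"turn": [0,0,0],"fingers": 0},
  {"offset": [-0.0133,0.1187,-0.1467],"turn": [0,0,0],"fingers": 0},
  {"offset": [-0.0133,0.1187,-0.156],"turn": [0,0,0],"fingers": 0},
  {"offset": [-0.0133,0.1187,-0.156],"turn": [0,0,0],"fingers": 0},
])

```text
time_s: 12.92
eef_pos: [0.4508, 0.2402, 0.0849]
tool_rot: [0.0, 0.743, -0.669, 0.0]
force: [-0.5, -0.7, -0.0]
width: -0.0001
gripper_force: 0.0
```

Run:
```python
from h import *
b=vision.read_camera('scene')[105:185,230:340]
cv2.imwrite('pics/f.png',np.clip(cv2.resize(b,None,fx=6,fy=6,interpolation=cv2.INTER_CUBIC).astype(float)*1.8,0,255).astype('uint8'))
```

```text
(no output)
```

View pics/f.png

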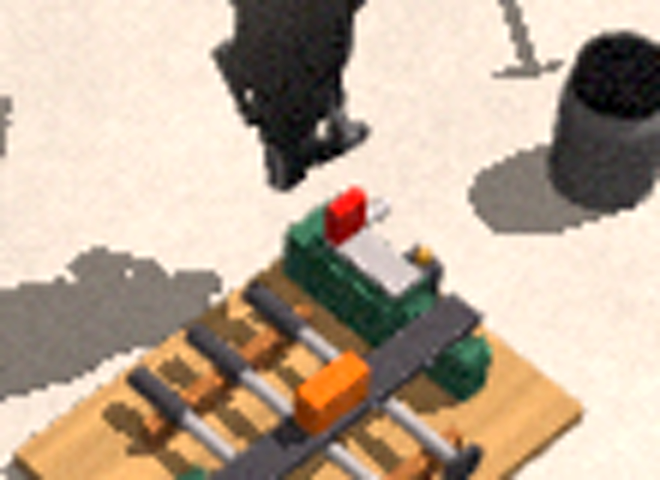

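The fingertip is at about (277,136) px, in line behind the red lug at (287,141). Pushing along tray +x.

In the tool's units: 70 mm is 0.0933, 66 mm is 0.088.

Call:
move_arm([
  {"offset": [0.0133,0.0013,0],"turn": [0,0,0],"fingers": 0},
  {"offset": [0.0267,0.0028,0],"turn": [0,0,0],"fingers": 0},
  {"offset": [0.0373,0.0039,0],"turn": [0,0,0],"fingers": 0},
  {"offset": [0.048,0.0049,0],"turn": [0,0,0],"fingers": 0},
  {"offset": [0.0587,0.0061,0],"turn": [0,0,0],"fingers": 0},
  {"offset": [0.0693,0.0072,0],"turn": [0,0,0],"fingers": 0},
  {"offset": [0.08,0.0083,0],"turn": [0,0,0],"fingers": 0},
  {"offset": [0.088,0.0092,0],"turn": [0,0,0],"fingers": 0},
  {"offset": [0.0933,0.0097,0],"turn": [0,0,0],"fingers": 0},
  {"offset": [0.0933,0.0097,0],"turn": [0,0,0],"fingers": 0},
])

```text
time_s: 14.22
eef_pos: [0.5206, 0.2475, 0.0847]
tool_rot: [-0.0, 0.743, -0.669, 0.0]
force: [0.6, 0.0, -0.8]
width: 0.0001
gripper_force: 0.0
```

In the tool's units: 6 mm is 0.008, 4 mm is 0.0053.

Call:
move_arm([
  {"offset": [0.0027,0.0003,0],"turn": [0,0,0],"fingers": 0},
  {"offset": [0.0053,0.0005,0],"turn": [0,0,0],"fingers": 0},
  {"offset": [0.008,0.0008,0],"turn": [0,0,0],"fingers": 0},
  {"offset": [0.008,0.0008,0],"turn": [0,0,0],"fingers": 0},
])

```text
time_s: 14.72
eef_pos: [0.5253, 0.248, 0.0848]
tool_rot: [0.001, 0.743, -0.669, -0.0]
force: [-0.2, -0.5, -0.2]
width: 0.0001
gripper_force: 0.7
```

In the tool's units: 4 mm is 0.0053, 2 mm is 0.0027.

Call:
move_arm([
  {"offset": [0.0027,0.0003,0],"turn": [0,0,0],"fingers": 0},
  {"offset": [0.0053,0.0005,0],"turn": [0,0,0],"fingers": 0},
  {"offset": [0.0053,0.0005,0],"turn": [0,0,0],"fingers": 0},
])

```text
time_s: 15.1
eef_pos: [0.5307, 0.2486, 0.0849]
tool_rot: [-0.0, 0.743, -0.669, 0.0]
force: [0.5, 0.7, -0.1]
width: 0.0001
gripper_force: 0.2
```

Run:
```python
from h import *
print(monitor.read_state()['force'])
b=vision.read_camera('scene')[105:185,230:340]
cv2.imwrite('pics/g.png',np.clip(cv2.resize(b,None,fx=6,fy=6,interpolation=cv2.INTER_CUBIC).astype(float)*1.8,0,255).astype('uint8'))
```

```text
[ 0.53231351  0.66278416 -0.13270819]
```

View pics/g.png

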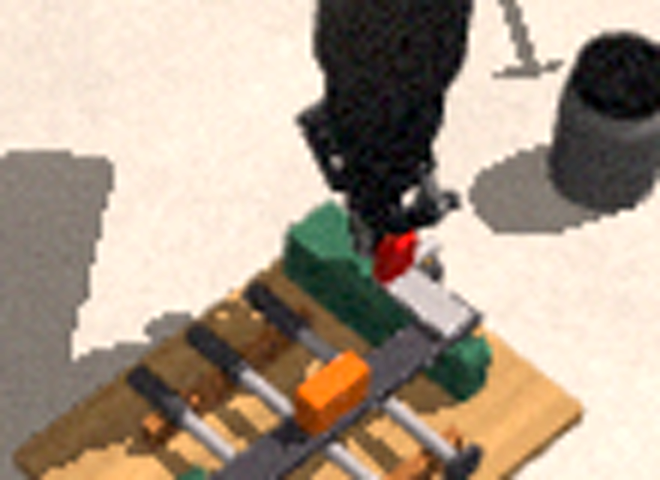

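The tongue now lies over the bar, with its tip at about (308,160) px. I'll push on gently to the stop to be sure of the click.

In the tool's units: 2 mm is 0.0027, 1 mm is 0.0013.

Call:
move_arm([
  {"offset": [0.0013,0.0001,0],"turn": [0,0,0],"fingers": 0},
  {"offset": [0.0027,0.0003,0],"turn": [0,0,0],"fingers": 0},
  {"offset": [0.0027,0.0003,0],"turn": [0,0,0],"fingers": 0},
])

```text
time_s: 15.52
eef_pos: [0.5327, 0.2488, 0.0849]
tool_rot: [-0.0, 0.743, -0.669, 0.0]
force: [0.6, -0.2, 0.6]
width: -0.0006
gripper_force: 0.3
```

In the tool's units: 1.5 mm is 0.002, 1 mm is 0.0013.

Call:
move_arm([
  {"offset": [0.0013,0.0001,0],"turn": [0,0,0],"fingers": 0},
  {"offset": [0.002,0.0003,0],"turn": [0,0,0],"fingers": 0},
  {"offset": [0.002,0.0003,0],"turn": [0,0,0],"fingers": 0},
])

```text
time_s: 15.9
eef_pos: [0.5341, 0.2489, 0.0848]
tool_rot: [-0.0, 0.743, -0.669, 0.0]
force: [0.2, 0.0, -1.0]
width: -0.0001
gripper_force: 0.0
```

In the tool's units: 1.5 mm is 0.002, 1 mm is 0.0013.

Call:
move_arm([
  {"offset": [0.0013,0.0001,0],"turn": [0,0,0],"fingers": 0},
  {"offset": [0.002,0.0003,0],"turn": [0,0,0],"fingers": 0},
  {"offset": [0.002,0.0003,0],"turn": [0,0,0],"fingers": 0},
])

```text
time_s: 16.27
eef_pos: [0.5355, 0.249, 0.0848]
tool_rot: [-0.0, 0.743, -0.669, 0.0]
force: [-0.5, -0.3, 0.2]
width: -0.0
gripper_force: 0.0
```

In the tool's units: 1.5 mm is 0.002, 1 mm is 0.0013.

Call:
move_arm([
  {"offset": [0.0013,0.0001,0],"turn": [0,0,0],"fingers": 0},
  {"offset": [0.002,0.0003,0],"turn": [0,0,0],"fingers": 0},
  {"offset": [0.002,0.0003,0],"turn": [0,0,0],"fingers": 0},
])

```text
time_s: 16.65
eef_pos: [0.5366, 0.2492, 0.0848]
tool_rot: [0.0, 0.743, -0.669, -0.0]
force: [-2.7, -0.2, 1.5]
width: -0.0
gripper_force: 1.4
```

In the tool's units: 1 mm is 0.0013, 0.7 mm is 0.0009.

Call:
move_arm([
  {"offset": [0.0009,0.0001,0],"turn": [0,0,0],"fingers": 0},
  {"offset": [0.0013,0.0001,0],"turn": [0,0,0],"fingers": 0},
  {"offset": [0.0013,0.0001,0],"turn": [0,0,0],"fingers": 0},
])

```text
time_s: 17.02
eef_pos: [0.5367, 0.2492, 0.0848]
tool_rot: [0.001, 0.743, -0.669, -0.0]
force: [-7.6, 0.8, 5.5]
width: -0.0002
gripper_force: 3.9
```

In the tool's units: 1.5 mm is 0.002, 0.7 mm is 0.0009.

Call:
move_arm([
  {"offset": [0.0009,0.0001,0],"turn": [0,0,0],"fingers": 0},
  {"offset": [0.002,0.0003,0],"turn": [0,0,0],"fingers": 0},
  {"offset": [0.002,0.0003,0],"turn": [0,0,0],"fingers": 0},
])

```text
time_s: 17.4
eef_pos: [0.5368, 0.2492, 0.0847]
tool_rot: [0.002, 0.743, -0.669, -0.001]
force: [-15.1, 2.7, 9.7]
width: -0.0001
gripper_force: 7.3
```

15 N with no travel, well past the 9 N detent, so the slide is at its hard stop. Back off, rise and check.

In the tool's units: 140 mm is 0.1867, -110 mm is -0.1467.

Call:
move_arm([
  {"offset": [-0.0107,-0.0011,0],"turn": [0,0,0],"fingers": 0},
  {"offset": [-0.0333,-0.0035,0],"turn": [0,0,0],"fingers": 0},
  {"offset": [-0.0533,-0.0053,0.0267],"turn": [0,0,0],"fingers": 0},
  {"offset": [-0.08,-0.008,0.08],"turn": [0,0,0],"fingers": 0},
  {"offset": [-0.12,-0.012,0.1467],"turn": [0,0,0],"fingers": 0},
  {"offset": [-0.1467,-0.0133,0.1867],"turn": [0,0,0],"fingers": 0},
  {"offset": [-0.1467,-0.0133,0.1867],"turn": [0,0,0],"fingers": 0},
])

```text
time_s: 18.27
eef_pos: [0.4289, 0.2402, 0.2277]
tool_rot: [-0.003, 0.743, -0.669, 0.0]
force: [0.3, -0.0, -0.8]
width: 0.0006
gripper_force: 0.0
```

Run:
```python
from fit import *
p=[.6102,.1515,.1035]
im=vision.read_camera('scene'); b=im[105:205,230:340]
print('tongue tip home/at .047',proj('scene',T(p,np.array([[.018,.091,.077],[.018,.119,.077],[.011,.091,.077],[.011,.119,.077]]))).round(1).tolist(),'lug',proj('scene',T(p,np.array([[-.051,.105,.096],[-.058,.105,.096]]))).round(1).tolist())
print([(m['conf'],m['xy']) for m in finder.spot_point('keeper_lug','scene')[:1]])
cv2.imwrite('pics/i.png',np.clip(cv2.resize(b,None,fx=6,fy=6,interpolation=cv2.INTER_CUBIC).astype(float)*1.8,0,255).astype('uint8'))
```

```text
tongue tip home/at .047 [[304.9, 161.7], [309.7, 157.9], [303.6, 160.7], [308.5, 156.9]] lug [[295.2, 146.8], [293.9, 145.8]]
[(0.73, [295.0, 145.3])]
```

View pics/i.png

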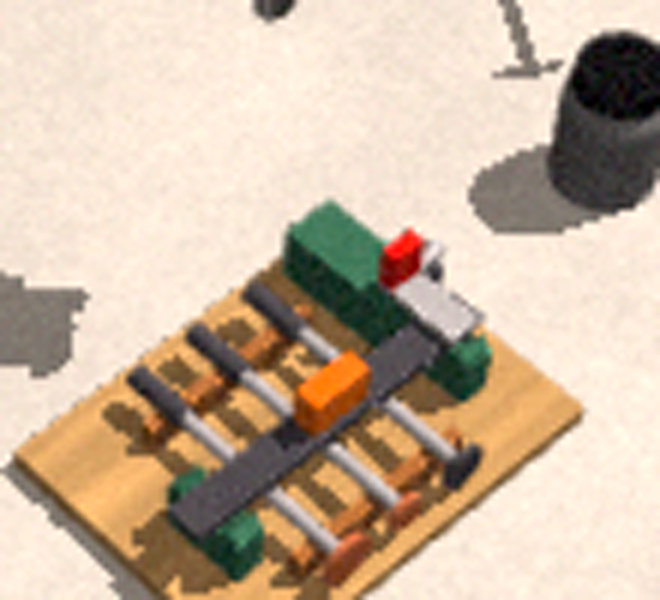

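The tongue tip, at about (305,162) and (310,158) px, matches the home prediction. The bar is still seated and the arm is clear.

```bash
python3 -c "
from h import *
print(ctrl.hand_in())"
```

```text
the job is handed in; nothing more can be done
None
```

The bar lies flat in both saddles with the grip up and both ends past the posts, the keeper is home over it against its stop (15 N push, no further travel), the tumbler, jar and oil bottle were left alone, and the job was handed in at about 18 s; no verdict was returned.

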